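# Put the dry wooden turner away in the utensil jar

## Robot

A 7-joint arm with a two-finger parallel gripper is mounted at the origin on a cart in front of the work surface, level with it; the furniture and walls round the work are solid. World frame = base frame: x ahead of the robot, y to its left, z up, the work surface at z = 0. Lengths are in m, angles in rad, forces in N, time in s.
With the tool pointing down it reaches from about 0.35 to 0.9 m from the base axis. Payload 8.1 kg.
Tool frame: the origin (TCP) lies between the finger pads; the fingertips stand ahead of it and the grasp point (between the pads) is the TCP (arm.nose_length is the z of the fingertips in the tool frame, in m); z points along the fingers, y is the line along which they close (so a half turn about z gives the same grasp; the last joint's range is limited). The gripper opens to 92 mm and grips with 3 to 60 N. Pads are 19 mm wide; open, the fingers measure 130 mm over their backs; the gripper's body (75 mm by 190 mm) begins 47 mm behind the grasp point.
Start: joints at [1.052, 0.434, 0.025, 1.573, -0.012, 1.134, -0.075], TCP at [0.252, -0.572, 0.246] pointing down, gripper open.
Joint ranges: [-2.62, 2.62], [-0.44, 2.09], [-1.27, 1.32], [0.08, 2.57], [-1.32, 4.46], [0.12, 2], [-2.74, 2.74]. Speed limits (rad/s): [2.22, 2.22, 3.01, 3.01, 3.14, 3.14, 3.14].

## Interface

Orientations are given as a rotation vector (axis times angle).
In Python, from cell import sensors, optics, arm gives the robot as it stands.
- The arm moves only by the tool arm_command, never from a script. Its argument "deltas" is one flat list of numbers, 7 for each row, row after row: the turn, a rotation vector about the world's x, y, z as a fraction of full scale, then the shift along the world's x, y, z as a fraction of full scale, then the finger opening in mm, from 0 to 91.8. In form: [wx, wy, wz, dx, dy, dz, fingers, wx, wy, wz, dx, dy, dz, fingers, ...]. A call has 1 to 20 rows; each row is the pose to reach, as a shift and turn from the pose commanded when the call began; what a row does not reach only later rows make up. Full scale, the value 1, is 1 m for a shift and 90 degrees for a turn. A row lasts 1/10 s, in which the tool goes at most 50 mm and 8.59 degrees, less where a joint would pass 70% of its speed; a pose out of reach is approached as far as the arm can. A call with a number of a shift or a turn outside -1 to 1 is refused whole. A call with a gripper value outside its range is refused whole. The fingers move at their own pace and stop on an object; "force" is the grip in N (left out, the last holds). Time passes only in rows, so rows that repeat a pose let the fingers close. It gives the time, the measured TCP pose, the force, the opening and the grip force at its end, in the units of the state.
- sensors.observe(): the state, without advancing time (a new reading comes with each control period).
- optics.get_image(name): name is "side" or "top"; returns the picture (384x512x3 uint8, blue, green, red); there is no depth.
- optics.calibration(name): a dict with "camera_matrix" (3x3 intrinsics, pixels), "rvec" (rotation vector, rad) and "tvec" (3), from world to camera coordinates, as OpenCV has them. Camera axes: x right, y down, z forward; pixel columns grow to the right and rows downward; lengths in m; the calibration is good to about 2 mm. A picture is of the moment at which its call begins. calibration takes no time and is no camera call.
- arm.sign_off(): hands the job in; it is judged then, once.
The state is a dict: "clock": time; "joints": joint angles; "dq": joint speeds; "joint_efforts": joint torques, N m; "position": TCP position; "ee_rot": TCP orientation; "force": force on the tool from outside, world axes, zero at the start; "ft_torque": the same for the moment, N m; "width": opening from 0.0 (shut) to 1.0 (fully open); "gripper_force": force on a finger pad.
Only numpy, scipy, OpenCV 4.12 (cv2) and the standard library are available. Lean on these libraries where they do the work, as an engineer would, in place of code of your own. Each camera call takes 0.05 s, during which the arm holds its last target. There are 200 camera calls.

## Task

The washed wooden tools have dried in their wooden stand. Take the turner, the one with the flat square-ended blade, out of the stand and drop it handle end down into the empty narrow white jar, so that it stays standing in there with its blade up. Leave the other two wooden tools in the stand, and leave the jar standing where it is.

Things in the scene. Friction and masses are not known exactly. Their poses are not given: they have to be found in the camera images.
- turner_center (a point): Wooden turner, 190 mm long, 35 to 70 g, upright in a well of the wooden stand (which well varies). Point: on its axis, 95 mm from either end; z points to the blade (up). Lower 116 mm: round handle, 14 mm thick. Top 62 mm: flat square-ended blade, 10 mm thick along x, 46 mm wide along y, its middle 64 mm above the point. Its foot is 12 mm above the worktop and must rise 40 mm to leave the well.
- spoon_center (a point): Wooden spoon with a round hollow bowl 48 mm across, 133 mm long, handle-down in another well of the stand, to be left. Point: half-way up it. The stand: a fixed wooden block 75 x 235 mm, 52 mm high, with three wells 19 mm wide and 75 mm apart in a row that runs roughly left to right; blade and bowl are wide along the row, to about 12 degrees.
- dipper_center (a point): Wooden honey dipper with a grooved barrel head 35 mm thick, 146 mm long, the top 158 mm above the worktop, handle-down in another well of the same stand, to be left there. Point: half-way up it, on its axis, z up.
- jar: Empty narrow jar: plain white straight cylinder without a handle, 65 mm outside, 100 mm high, inside 54 mm wide with its floor 6 mm above the worktop; loose, 0.5 to 0.8 kg. Origin: centre of its underside, z up. A cream mug with a handle (about 90 mm high) stands 12 to 25 cm from it; which of the two is nearer the stand varies.

How it is judged:
On the way:
1. the turner is lifted well clear of the stand (height (world z) of turner_center above 0.185 m), for 0.1 s.
At the end, for the whole second after the job is handed in: Turner handle-down in the jar: its middle within 40 mm of the jar's axis and 70-115 mm above its underside, leaning under 37 degrees, blade up. Jar upright (7 degrees), within 50 mm of its start; middles of spoon and dipper within 30 mm of theirs (horizontal distance between turner_center and jar below 0.04 m and z of turner_center in the frame of jar between 0.07 and 0.115 m and angle between turner_center's own z axis and vertical below 0.65 rad and angle between jar's own z axis and vertical below 0.12 rad and distance of jar from where it was at the start of the episode below 0.05 m and distance of each of spoon_center, dipper_center from where it was at the start of the episode below 0.03 m); the robot touches nothing.
It also fails if it takes over 45 s, if anything falls off the work surface, if the arm or the gripper's body presses on something with over 40 N, if the wrist force passes 120 N, or if a joint passes its speed limit or range.

## Working session

There is one attempt and no reset: what is moved stays moved. The work goes in short steps, Python scripts to look and compute and a tool call to move; the robot and the scene stay as the last step left them, time stands still between calls to the robot, and variables do not carry over. Pictures are saved under pics/ and viewed, at most 10 in all, crops included, and the job is handed in when it is done.

Besides the shell and the picture viewer there is one more tool, called after "Call:" as a command line: name --argument value ..., lists and objects as JSON in quotes. arm_command: Moves the arm, as the interface text tells. Its arguments: {"type":"object","properties":{"deltas":{"type":"array","items":{"type":"number"}},"force":{"type":"number"}},"required":["deltas"]}

```bash
mkdir -p pics; ls
python3 - <<'E'
from cell import sensors, optics, arm
import cv2
s=sensors.observe();print(s, arm.nose_length)
for n in("side","top"):
    cv2.imwrite(f"pics/{n}0.png",optics.get_image(n));c=optics.calibration(n);print(c)
E
```

```text
pics
{'clock': 0.0, 'joints': array([ 1.0524178 ,  0.43522781,  0.02497939,  1.57410623, -0.01157085,
        1.13400342, -0.07507272]), 'dq': array([-0.00145084,  0.00182561, -0.0006662 ,  0.00074262,  0.00101   ,
        0.00119592,  0.0018648 ]), 'joint_efforts': array([-1.34395239e-03, -6.67848372e+01,  9.84090641e-01, -3.14455998e+01,
       -6.05267356e-02,  4.31132340e-02,  1.68731626e-04]), 'position': array([ 0.25217894, -0.57133168,  0.24493851]), 'ee_rot': array([-3.07247376e+00, -6.48039890e-01,  7.82874085e-04]), 'force': array([ 0.05409735, -0.45897333, -0.68451547]), 'ft_torque': array([0.02390886, 0.02170237, 0.00332815]), 'gripper_force': 0.0, 'width': 0.998226822899699} 0.019
{'camera_matrix': array([[437.26388846,   0.        , 255.60670083],
       [  0.        , 437.26388846, 191.20356836],
       [  0.        ,   0.        ,   1.        ]]), 'rvec': array([ 0.71491996, -2.46375791,  1.30108783]), 'tvec': array([0.37546524, 0.19916017, 0.82000329])}
{'camera_matrix': array([[386.81987895,   0.        , 260.92610313],
       [  0.        , 386.81987895, 186.34502767],
       [  0.        ,   0.        ,   1.        ]]), 'rvec': array([ 2.12918298, -2.09643224,  0.22438867]), 'tvec': array([-0.00908143,  0.47983023,  1.07905463])}
```

View pics/side0.png

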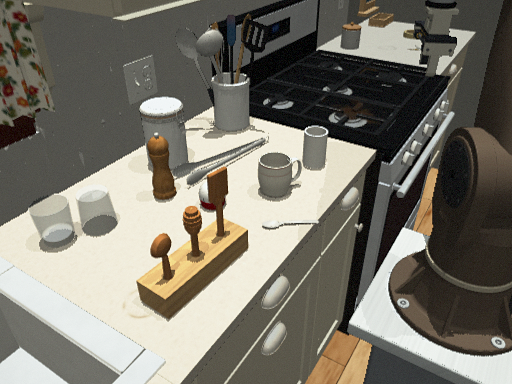

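View pics/top0.png

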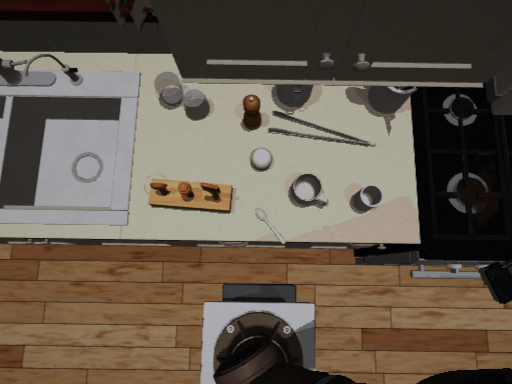

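The side view shows the stand with spoon (161,250), dipper (192,225) and turner (217,195), and the jar at (315,147) beyond the mug (277,175). In the top view the turner is at about (210,190), the mug at (307,190) and the jar at (370,197).

```bash
cat > h.py <<'E'
import numpy as np,cv2
from cell import sensors,optics,arm
C={n:optics.calibration(n) for n in("side","top")}
def ray(n,p):
    c=C[n];R=cv2.Rodrigues(c["rvec"])[0];o=-R.T@c["tvec"].ravel()
    d=R.T@np.linalg.inv(c["camera_matrix"])@np.array([p[0],p[1],1.]);return o,d/np.linalg.norm(d)
def plane(n,p,z):
    o,d=ray(n,p);return o+d*(z-o[2])/d[2]
def tri(ps,pt):
    (a,u),(b,v)=ray("side",ps),ray("top",pt)
    s=np.linalg.lstsq(np.c_[u,-v],b-a,rcond=None)[0];P,Q=a+s[0]*u,b+s[1]*v
    return (P+Q)/2,np.linalg.norm(P-Q)
def proj(n,P):
    c=C[n];return cv2.projectPoints(np.float32(P).reshape(-1,3),c["rvec"],c["tvec"],c["camera_matrix"],None)[0].reshape(-1,2)
E
python3 - <<'E'
from h import *
s=cv2.imread("pics/side0.png");t=cv2.imread("pics/top0.png")
a=cv2.resize(t[170:220,140:240],None,fx=8,fy=8,interpolation=cv2.INTER_NEAREST)[:300+100]
b=cv2.resize(s[160:245,170:270],None,fx=4,fy=4,interpolation=cv2.INTER_NEAREST)
d=cv2.resize(s[115:180,290:340],None,fx=5,fy=5,interpolation=cv2.INTER_NEAREST)[:340]
e=cv2.resize(t[175:220,345:395],None,fx=4,fy=4,interpolation=cv2.INTER_NEAREST)
cv2.imwrite("pics/z1.png",a)
W=np.zeros((340,800,3),np.uint8);W[:b.shape[0],:400]=b;W[:d.shape[0],400:650]=d[:,:250];W[:180,650:800]=e[:,25:175];cv2.imwrite("pics/z2.png",W)
print("jar top",plane("top",(370,197),.1),"side rim",plane("side",(316,132),.1))
print("turner",plane("top",(210,188),.2))
for n,i in(("side",s),("top",t)): 
    h=cv2.cvtColor(i,cv2.COLOR_BGR2HSV); print([h[y,x].tolist() for x,y in ([(217,180),(214,190),(220,215),(200,265),(230,240)] if n=="side" else [(208,188),(212,190),(220,195),(200,205)])])
E
```

```text
jar top [ 0.44400026 -0.30471489  0.1       ] side rim [ 0.44286235 -0.2977986   0.1       ]
turner [0.44190189 0.12682508 0.2       ]
[[14, 157, 73], [13, 158, 79], [11, 166, 86], [20, 119, 236], [20, 120, 238]]
[[12, 181, 31], [14, 209, 28], [16, 138, 148], [18, 132, 172]]
```

View pics/z1.png

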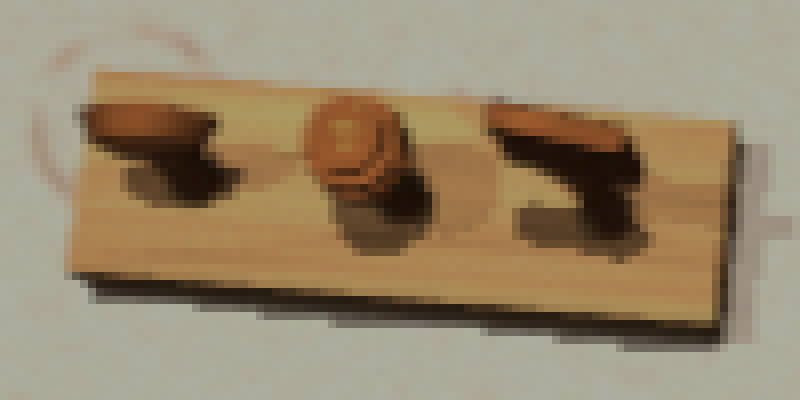

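View pics/z2.png

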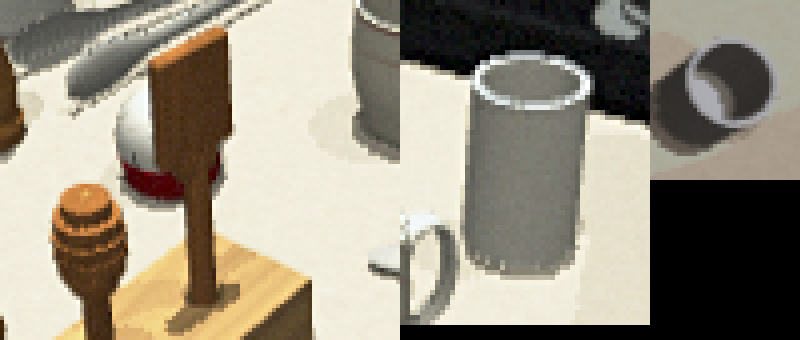

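Blade top face spans crop (488,102)–(632,150), i.e. its middle is at top pixel (210.1,185.8) and side pixel (217,172.5). Jar rim centre: side (316.4,131.2), top (372,195.8).

Run:
```python
from h import *
np.set_printoptions(precision=4,suppress=True)
f=lambda x,y:(x/8+140-.5+.06,y/8+170-.44)
g=lambda x,y:(x/4+170-.4,y/4+160-.4)
print("blade top tri",tri(g(189,50),f(561,126)))
a,b=plane("top",f(488,110),.202),plane("top",f(632,142),.202);print(a,b,np.linalg.norm(a-b),"yaw of width vs y deg",np.degrees(np.arctan2(-(a-b)[0],(a-b)[1])))
print("handle at stand",plane("side",g(200,300),.052),plane("top",f(612,225),.052))
cs=np.array([plane("top",f(*p),.052) for p in((97,72),(735,122),(718,320),(68,272))]);print(cs)
c=cs.mean(0);u=cs[0]+cs[3]-cs[1]-cs[2];L=np.linalg.norm(u)/2;u/=np.linalg.norm(u);print("stand",c,L,np.linalg.norm(cs[0]-cs[3]),u,"well",c-.075*u,c)
print("dipper top",plane("top",f(345,130),.158))
print("jar",tri((316,130.8),(371.6,195.4)),plane("top",(371.6,195.4),.1),plane("side",(316,130.8),.1))
m,_=tri((277,158),(307,187));print("mug",m,plane("top",(307,187),.09))
s=sensors.observe();from scipy.spatial.transform import Rotation as Ro
print(Ro.from_rotvec(s["ee_rot"]).as_matrix())
```

```text
blade top tri (array([0.4494, 0.1283, 0.1955]), np.float64(0.0009331487992679738))
[0.4532 0.1508 0.202 ] [0.4436 0.1051 0.202 ] 0.04672132790452995 yaw of width vs y deg -11.820161057108194
handle at stand [0.4443 0.1377 0.052 ] [0.4439 0.1277 0.052 ]
[[0.4977 0.318  0.052 ]
 [0.4827 0.0844 0.052 ]
 [0.4098 0.0883 0.052 ]
 [0.4236 0.323  0.052 ]]
stand [0.4535 0.2034 0.052 ] 0.23459857536063114 0.07425853325667005 [0.0612 0.9981 0.    ] well [0.4489 0.1286 0.052 ] [0.4535 0.2034 0.052 ]
dipper top [0.4552 0.2045 0.158 ]
jar (array([ 0.449 , -0.3104,  0.0967]), np.float64(0.0004873717042708618)) [ 0.4486 -0.3094  0.1   ] [ 0.446  -0.3043  0.1   ]
mug [ 0.469  -0.1317  0.0935] [ 0.4717 -0.1313  0.09  ]
[[ 0.9149  0.4038 -0.0007]
 [ 0.4038 -0.9148  0.0012]
 [-0.0001 -0.0014 -1.    ]]
```

Everything agrees with the known sizes: turner axis (0.449, 0.1285), blade yaw −12°, jar (0.449, −0.309). Next I move above the blade, with the fingers turned to close across its thickness.

Call:
arm_command --deltas '[0,0,0.1,0.02,0.07,0.02,91,0,0,0.2,0.05,0.15,0.03,91,0,0,0.3,0.08,0.24,0.03,91,0,0,0.4,0.1,0.33,0.03,91,0,0,0.5,0.12,0.42,0.03,91,0,0,0.6,0.15,0.51,0.03,91,0,0,0.6,0.17,0.6,0.03,91,0,0,0.604,0.19,0.66,0.03,91,0,0,0.604,0.197,0.7,0.03,91,0,0,0.604,0.197,0.7,0.03,91,0,0,0.604,0.197,0.7,0.03,91,0,0,0.604,0.197,0.7,0.03,91,0,0,0.604,0.197,0.7,0.03,91,0,0,0.604,0.197,0.7,0.03,91,0,0,0.604,0.197,0.7,0.03,91,0,0,0.604,0.197,0.7,0.03,91,0,0,0.604,0.197,0.7,0.03,91,0,0,0.604,0.197,0.7,0.03,91,0,0,0.604,0.197,0.7,0.03,91]' --force 25

```text
clock: 2.0
position: [0.4493, 0.1267, 0.2756]
ee_rot: [2.44, 1.978, -0.001]
force: [0.2, -1.1, 1.0]
width: 0.994
gripper_force: 0.0
```

Call:
arm_command --deltas '[0,0,0,0,0.002,-0.03,91,0,0,0,0,0.002,-0.06,91,0,0,0,0,0.002,-0.09,91,0,0,0,0,0.002,-0.105,91,0,0,0,0,0.002,-0.105,91,0,0,0,0,0.002,-0.105,91]'

```text
clock: 2.6
position: [0.4496, 0.1297, 0.1712]
ee_rot: [2.439, 1.979, -0.0]
force: [1.1, -0.9, -0.2]
width: 0.993
gripper_force: 0.0
```

Run:
```python
from h import *
s=sensors.observe();print(s["position"],s["force"])
a=cv2.resize(optics.get_image("side")[90:280,130:330],(600,570));cv2.imwrite("pics/g1.png",a)
```

```text
[0.44962549 0.12965396 0.17122104] [ 1.05459832 -0.92871528 -0.19203137]
```

View pics/g1.png

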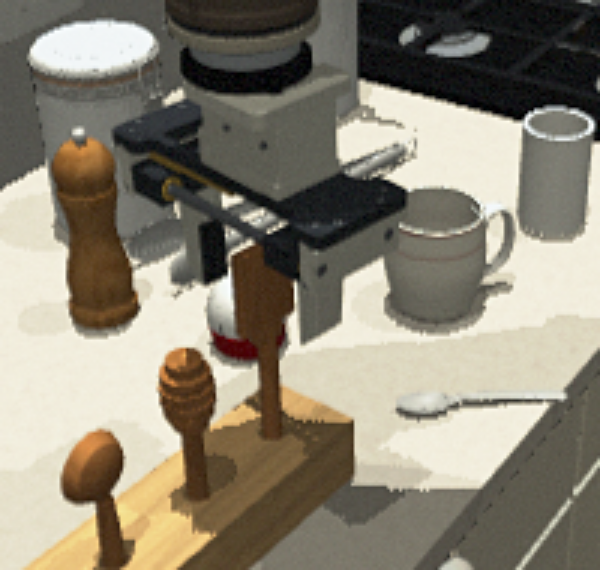

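The blade (crop 264,295) sits between the open fingers (210,250 and 318,290), clear of the gripper body. Closing now.

Call:
arm_command --deltas '[0,0,0,0,0,0,50,0,0,0,0,0,0,25,0,0,0,0,0,0,5,0,0,0,0,0,0,0,0,0,0,0,0,0,0,0,0,0,0,0,0,0,0,0,0,0,0,0,0,0,0,0,0,0,0,0,0,0,0,0,0,0,0,0,0,0,0,0,0,0,0,0,0,0,0,0,0,0,0,0,0,0,0,0]' --force 25

```text
clock: 3.85
position: [0.4494, 0.1302, 0.1707]
ee_rot: [2.438, 1.981, -0.0]
force: [0.4, -0.7, 0.1]
width: 0.111
gripper_force: 25.0
```

Opening is 10.2 mm, which matches the blade thickness. Lifting 0.15 m.

Call:
arm_command --deltas '[0,0,0,0,0,0.01,0,0,0,0,0,0,0.025,0,0,0,0,0,0,0.04,0,0,0,0,0,0,0.06,0,0,0,0,0,0,0.08,0,0,0,0,0,0,0.1,0,0,0,0,0,0,0.12,0,0,0,0,0,0,0.14,0,0,0,0,0,0,0.15,0,0,0,0,0,0,0.15,0,0,0,0,0,0,0.15,0,0,0,0,0,0,0.15,0]'

```text
clock: 5.05
position: [0.449, 0.1299, 0.3198]
ee_rot: [-2.438, -1.98, 0.002]
force: [0.7, 0.3, -1.4]
width: 0.11
gripper_force: 25.0
```

Call:
arm_command --deltas '[0,0,0,0,-0.01,0,0,0,0,0,0,-0.03,0,0,0,0,0,0,-0.06,0,0,0,0,0,0,-0.09,0,0,0,0,0,0,-0.12,0,0,0,0,0,0,-0.15,0,0,0,0,0,0,-0.18,0,0,0,0,0,0,-0.21,0,0,0,0,0,0,-0.24,0,0,0,0,0,0,-0.27,0,0,0,0,0,0,-0.3,0,0,0,0,0,0,-0.33,0,0,0,0,0,0,-0.36,0,0,0,0,0,0,-0.39,0,0,0,0,0,0,-0.415,0,0,0,0,0,0,-0.43,0,0,0,0,0,0,-0.437,0,0,0,0,0,0,-0.437,0,0,0,0,0,0,-0.437,0,0,0,0,0,0,-0.437,0]'

```text
schema error: expected a multiple of 7 numbers
```

Run:
```python
from h import *
s=sensors.observe();print(s["position"],s["joints"])
i=optics.get_image("side");t=optics.get_image("top")
W=np.hstack([cv2.resize(i[0:190,230:410],(540,570)),np.zeros((570,250,3),np.uint8)])
W[:240,540:]=cv2.resize(t[160:256,320:420],(250,240));cv2.imwrite("pics/p1.png",W)
p=s["position"]+[0,-.0015,0]; print("expected foot px",proj("side",[p[0],p[1],p[2]-.159]),"jar rim",proj("side",[.449,-.309,.1]))
```

```text
[0.44895696 0.12993083 0.31978134] [ 0.19320816  0.18510342 -0.68145973  1.77987851  0.12338318  1.22138222
 -0.72877924]
expected foot px [[217.69984 187.50417]] jar rim [[315.77026 129.86618]]
```

View pics/p1.png

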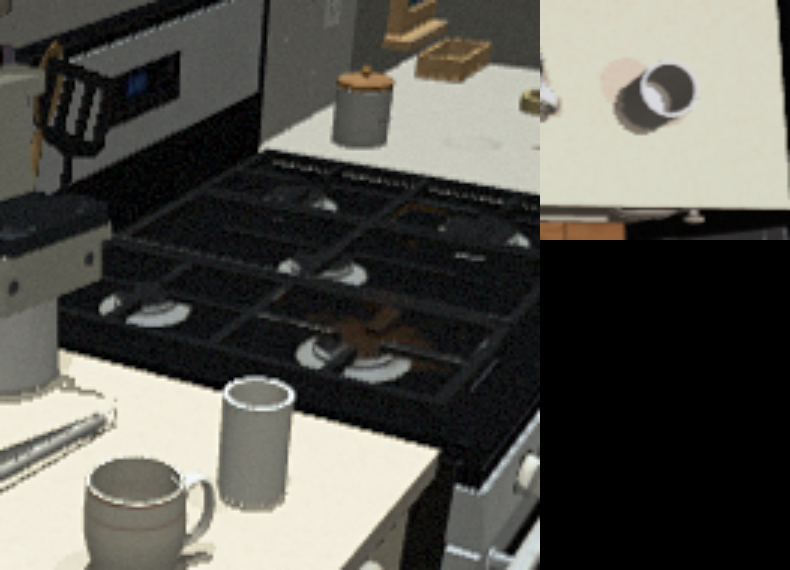

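The move was refused because my rows were malformed. The picture shows the arm still at the stand and the jar unmoved at crop (257,440). Resending with correct rows.

Call:
arm_command --deltas '[0,0,0,0,-0.01,0,0,0,0,0,0,-0.03,0,0,0,0,0,0,-0.06,0,0,0,0,0,0,-0.09,0,0,0,0,0,0,-0.12,0,0,0,0,0,0,-0.15,0,0,0,0,0,0,-0.18,0,0,0,0,0,0,-0.21,0,0,0,0,0,0,-0.24,0,0,0,0,0,0,-0.27,0,0,0,0,0,0,-0.3,0,0,0,0,0,0,-0.33,0,0,0,0,0,0,-0.36,0,0,0,0,0,0,-0.39,0,0,0,0,0,0,-0.415,0,0,0,0,0,0,-0.43,0,0,0,0,0,0,-0.437,0,0,0,0,0,0,-0.437,0,0,0,0,0,0,-0.437,0,0,0,0,0,0,-0.437,0,0]'

```text
clock: 7.15
position: [0.4498, -0.3054, 0.3209]
ee_rot: [-2.436, -1.983, -0.001]
force: [0.1, -1.3, 0.3]
width: 0.107
gripper_force: 25.0
```

Run:
```python
from h import *
s=sensors.observe();print(s["position"],s["joints"])
i=optics.get_image("side");t=optics.get_image("top")
W=np.hstack([cv2.resize(i[0:190,230:410],(540,570)),np.zeros((570,250,3),np.uint8)])
W[:240,540:]=cv2.resize(t[160:256,320:420],(250,240));cv2.imwrite("pics/p2.png",W)
p=s["position"]+[0,-.0015,0]; print("expected foot px",proj("side",[p[0],p[1],p[2]-.159]),"jar rim",proj("side",[.449,-.309,.1]))
```

```text
[ 0.44976666 -0.3054162   0.32091164] [ 0.78404093  0.2768213  -0.36766105  1.63319928  0.10330316  1.25066374
  0.19219943]
expected foot px [[316.90472  108.650696]] jar rim [[315.77026 129.86618]]
```

View pics/p2.png

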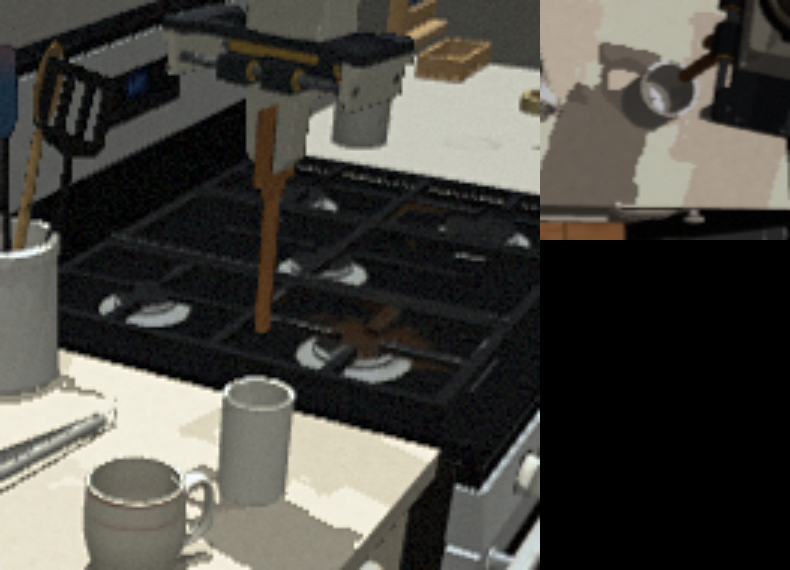

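The handle foot at side pixel (317.5,110) is within about 1.5 px of where it should be, above the jar rim (315.8,130). Lowering 0.147 m.

Call:
arm_command --deltas '[0,0,0,0,-0.003,-0.01,0,0,0,0,0,-0.003,-0.03,0,0,0,0,0,-0.003,-0.05,0,0,0,0,0,-0.003,-0.06,0,0,0,0,0,-0.003,-0.07,0,0,0,0,0,-0.003,-0.085,0,0,0,0,0,-0.003,-0.1,0,0,0,0,0,-0.003,-0.115,0,0,0,0,0,-0.003,-0.13,0,0,0,0,0,-0.003,-0.14,0,0,0,0,0,-0.003,-0.147,0,0,0,0,0,-0.003,-0.147,0,0,0,0,0,-0.003,-0.147,0]'

```text
clock: 8.55
position: [0.4497, -0.3099, 0.1742]
ee_rot: [2.438, 1.981, 0.0]
force: [0.3, -0.8, -0.9]
width: 0.104
gripper_force: 25.0
```

Run:
```python
from h import *
i=optics.get_image("side");print(sensors.observe()["position"])
cv2.imwrite("pics/p3.png",cv2.resize(i[40:190,230:410],(540,450)))
```

```text
[ 0.44982957 -0.30993509  0.17436278]
```

View pics/p3.png

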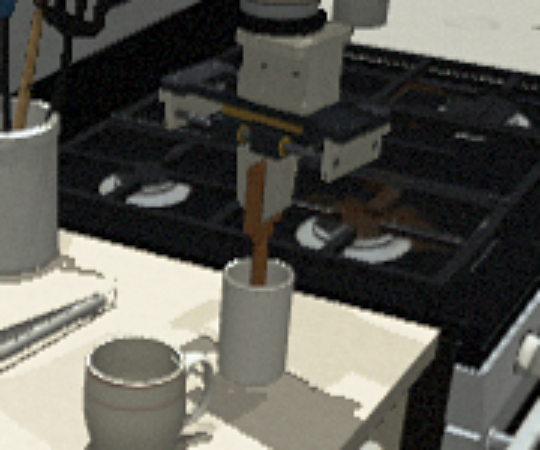

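The handle is inside the jar mouth at crop (258,270), with no contact force. Opening the fingers, then backing straight up.

Call:
arm_command --deltas '[0,0,0,0,0,-0.004,0,0,0,0,0,0,-0.004,0,0,0,0,0,0,-0.004,91,0,0,0,0,0,-0.004,91,0,0,0,0,0,-0.004,91,0,0,0,0,0,-0.004,91,0,0,0,0,0,-0.004,91,0,0,0,0,0,-0.004,91,0,0,0,0,0,-0.004,91,0,0,0,0,0,-0.004,91,0,0,0,0,0,-0.004,91,0,0,0,0,0,-0.004,91]'

```text
clock: 9.8
position: [0.4494, -0.3098, 0.1698]
ee_rot: [2.438, 1.981, 0.0]
force: [-0.1, -0.1, 0.5]
width: 0.924
gripper_force: 0.0
```

Call:
arm_command --deltas '[0,0,0,0,0,0.01,91,0,0,0,0,0,0.03,91,0,0,0,0,0,0.05,91,0,0,0,0,0,0.08,91,0,0,0,0,0,0.11,91,0,0,0,0,0,0.14,91,0,0,0,0,0,0.16,91,0,0,0,0,0,0.16,91,0,0,0,0,0,0.16,91,0,0,0,0,0,0.16,91,0,0,0,0,0,0.16,91]'

```text
clock: 10.9
position: [0.449, -0.3096, 0.3288]
ee_rot: [-2.437, -1.98, 0.001]
force: [0.6, 0.5, 0.4]
width: 0.99
gripper_force: 0.0
```

Run:
```python
from h import *
i=optics.get_image("side");print(sensors.observe()["position"])
cv2.imwrite("pics/p4.png",cv2.resize(i[30:310,130:400],(579,600)))
```

```text
[ 0.44903075 -0.30959699  0.3288358 ]
```

View pics/p4.png

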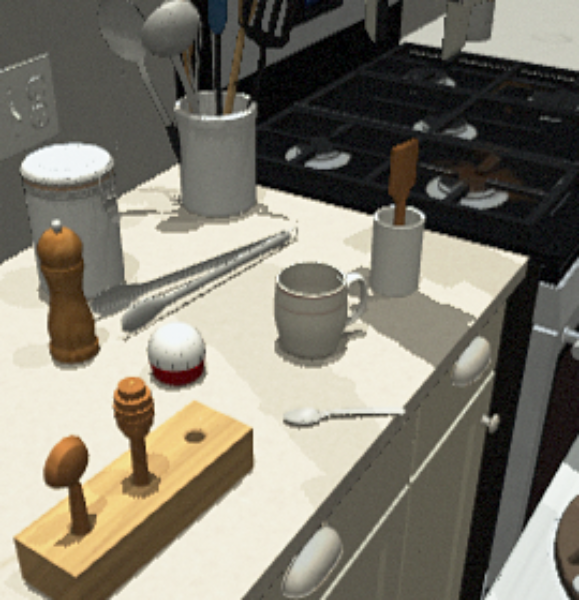

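The turner stands blade-up in the jar (crop 403,170). The jar hasn't moved, the spoon and dipper are still in the stand, and the gripper is clear. I'll hand it in.

```bash
python3 -c "
from cell import arm
print(arm.sign_off())"
```

```text
the job is handed in; nothing more can be done
None
```

The job is handed in after about 11 s of robot time: the last picture shows the turner standing blade-up in the jar, the jar apparently unmoved and the other two tools still in the stand; the sign-off gave no verdict.

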